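# Stack the pump spacers and hold the cover ready above them

## Task

Build up the green pump housing: lay the bare aluminium spacer plate squarely on its top, then the brass one squarely on that. Then pick up the blue cover and finish while still holding it level and lined up just above the pile, about 10 mm clear and never touching it, so that I can slip the gasket in. Keep everything off the freshly painted red tube and leave the oil can, the screwdriver and the bolt tray alone.

Things in the scene. Friction and masses are not known exactly. Their poses are not given: they have to be found in the camera images.
- housing: Green cast pump housing, bolted to the bench (immovable). Its top is a flat flange 100 (its x) x 54 (its y) mm, 60 mm above the bench, with a 30 mm round bore in the middle, 12 mm deep; below the flange it is 86 x 46 mm, with a 120 x 46 mm foot 10 mm high. Origin: centre of its underside, on the bench; z up. Its yaw varies by up to 0.4 rad. A half turn about z makes no difference to the job.
- housing_top (a point): Centre of the housing's flat top, 60 mm above the bench: the plates and the cover are to be centred on this point.
- alu_plate: Loose bare aluminium (silver, looks pale grey to white) spacer plate, 100 (x) x 60 (y) x 14 (z) mm, with a 30 mm round bore in the middle and four black bolt-hole marks; about 0.2 kg. Lies flat on the bench. Origin: centre of its underside. Can be gripped across its 60 mm width.
- brass_plate: Loose brass (yellow) spacer plate, same size as the aluminium one: 100 (x) x 60 (y) x 14 (z) mm with a 30 mm bore; about 0.6 kg. Lies flat on the bench. Origin: centre of its underside. Can be gripped across its 60 mm width.
- cover: Loose blue pump cover: a flat plate 100 (x) x 60 (y) x 10 (z) mm with an upright block lug in the middle of its top, 44 (x) x 24 (y) mm, from 8 to 60 mm above the cover's underside; about 0.3 kg, centre of mass on its middle axis. Lies flat on the bench, lug up. Origin: centre of its underside. Can be gripped by the lug, across its 24 mm.
- tube: Freshly painted red square tube, 360 mm long (its x) and 30 x 30 mm, lying on two timber blocks (each 45 x 70 x 60 mm, at 140 mm either side of the middle); its underside is 60 mm and its top 90 mm above the bench. Fixed. It stands between the loose parts and the housing. Neither it nor its blocks may be touched. Origin: on the bench under its middle.
- oil_can: Bystander: upright can, 60 mm across and 110 mm high, steel with a yellow band. Origin: centre of its underside.
- screwdriver: Bystander: screwdriver with an orange handle lying on the bench near its far edge, about 200 mm long. Origin: on its underside near its middle.
- bolt_tray: Bystander: open blue plastic tray with some bolts in it, 100 x 140 x 40 mm, on the bench. Origin: centre of its underside.
Things that resemble listed ones, but are neither listed nor needed, are in the scene too. Several things have the shape of the brass_plate; the one meant has the colours described above.

How it is judged:
By the outcome, as a careful person would: the job done as asked, in the order asked, and still so for the second after the job is handed in, while the arm keeps its last pose, push and grip.
It also fails if it takes over 72 s, if anything falls off the work surface, if the arm or the gripper's body presses on something with over 40 N, if the wrist force passes 120 N, or if a joint passes its speed limit or range.

## Robot

A 6-joint arm with a two-finger parallel gripper is mounted at the origin on the work surface. World frame = base frame: x ahead of the robot, y to its left, z up, the work surface at z = 0. Lengths are in m, angles in degrees, forces in N, time in s.
With the tool pointing down it reaches from about 0.3 to 0.75 m from the base axis. Payload 8.5 kg.
Tool frame: the origin (TCP) lies at the very end of the fingers, on their centre line; the grasp point (between the pads) lies 19 mm behind it (env.pinch_z is the distance from the TCP to the grasp point, in m); z points along the fingers, y is the line along which they close (so a half turn about z gives the same grasp; the last joint's range is limited). The gripper opens to 85 mm and grips with 20 to 120 N. Pads are 22 mm wide; open, the fingers measure 114 mm over their backs; the gripper's body (76 mm by 85 mm) begins 54 mm behind the grasp point. The pads swing forward as they close: fully open they stand 13 mm farther back than shut.
Start: joints at [59.685, 21.807, 74.336, -0, 83.858, -12.336], TCP at [0.17, 0.523, 0.231] pointing down, gripper open.
Joint ranges: [-178.18, 178.18], [-50.72, 133.34], [12.68, 142.11], [-81.47, 261.47], [9.98, 163.14], [-165.26, 165.26]. Speed limits (degrees/s): [136.94, 136.94, 180, 180, 180, 180].

## Interface

Orientations are given as a 3x3 rotation matrix whose columns are the frame's x, y, z axes.
In Python, from rig import env, viewer gives the robot as it stands.
- The arm moves only by the tool drive_tool, never from a script. Its argument "series" is a list of rows, each a list of 3 entries, a list of its own where there are three numbers: the shift along the tool's x, y, z in m, then the turn about the tool's z in degrees, then the finger opening in m, from 0 to 0.0854. A call has 1 to 20 rows; each row is the pose to reach, as a shift and turn from the pose commanded when the call began, along the tool's axes at that moment; what a row does not reach only later rows make up. A row lasts 1/10 s, in which the tool goes at most 50 mm and 8.59 degrees, less where a joint would pass 70% of its speed; a pose out of reach is approached as far as the arm can. A call with a gripper value outside its range is refused whole. The fingers move at their own pace and stop on an object; "newtons" is the grip in N (left out, the last holds). Time passes only in rows, so rows that repeat a pose let the fingers close. It gives the time, the measured TCP pose, the force, the opening and the grip force at its end, in the units of the state.
- env.observe(): the state, without advancing time (a new reading comes with each control period).
- viewer.get_image(name): name is "side" or "top"; returns a dict with "img" (420x560x3 uint8, red, green, blue), "depth" (420x560 float32, m along the optical axis (not along the pixel's ray), 0 where there is no reading), "camera_matrix" (3x3 intrinsics, pixels), "rvec" (rotation vector, rad) and "tvec" (3), from world to camera coordinates, as OpenCV has them. Camera axes: x right, y down, z forward; pixel columns grow to the right and rows downward; lengths in m; the calibration is good to about 2 mm. A picture is of the moment at which its call begins.
- env.close_job(): hands the job in; it is judged then, once.
The state is a dict: "time_s": time; "q": joint angles; "qvel": joint speeds; "joint_efforts": joint torques, N m; "position": TCP position; "tool_rot": TCP orientation; "ft_force": force on the tool from outside, world axes, zero at the start; "wrist_torque": the same for the moment, N m; "grip_width": finger opening in m; "gripper_force": force on a finger pad.
Only numpy, scipy, OpenCV 4.12 (cv2) and the standard library are available. Lean on these libraries where they do the work, as an engineer would, in place of code of your own. Each camera call takes 0.05 s, during which the arm holds its last target. There are 200 camera calls.

## Working session

There is one attempt and no reset: what is moved stays moved. The work goes in short steps, Python scripts to look and compute and a tool call to move; the robot and the scene stay as the last step left them, time stands still between calls to the robot, and variables do not carry over. Pictures are saved under pics/ and viewed, at most 10 in all, crops included, and the job is handed in when it is done.

Besides the shell and the picture viewer there is one more tool, called after "Request:" as a command line: name --argument value ..., lists and objects as JSON in quotes. drive_tool: Moves the arm, as the interface text tells. Its arguments: {"type":"object","properties":{"series":{"type":"array"},"newtons":{"type":"number"}},"required":["series"]}

```bash
ls; mkdir -p pics; python3 - <<'E'
from rig import env, viewer
import cv2, numpy as np
for n in ("top","side"):
    d=viewer.get_image(n); np.savez(f"{n}0.npz",**d)
    cv2.imwrite(f"pics/{n}0.png",cv2.resize(d["img"][:,:,::-1],(800,600)))
s=env.observe(); print({k:np.round(v,3).tolist() for k,v in s.items()}, env.pinch_z)
E
```

```text
pics
{'time_s': 0.1, 'q': [59.685, 21.838, 74.38, 0.001, 83.856, -12.336], 'qvel': [-0.142, -0.108, -0.074, 0.01, 0.001, -0.128], 'joint_efforts': [0.003, -44.922, -23.166, -0.0, 0.004, -0.0], 'position': [0.17, 0.523, 0.231], 'tool_rot': [[-0.951, 0.309, -0.001], [0.309, 0.951, -0.001], [0.0, -0.001, -1.0]], 'ft_force': [0.342, 0.086, -0.181], 'wrist_torque': [-0.007, -0.02, 0.014], 'gripper_force': 0.0, 'grip_width': 0.085} 0.0187
```

View pics/top0.png

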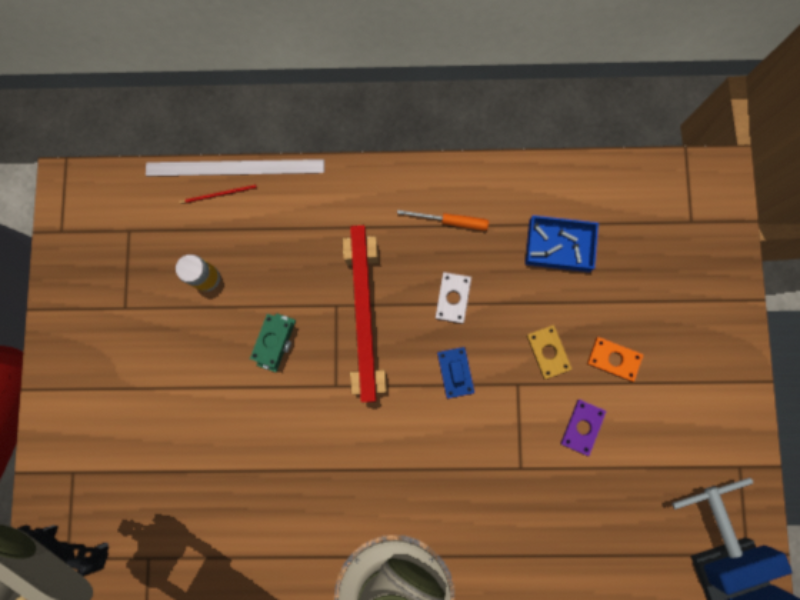

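View pics/side0.png

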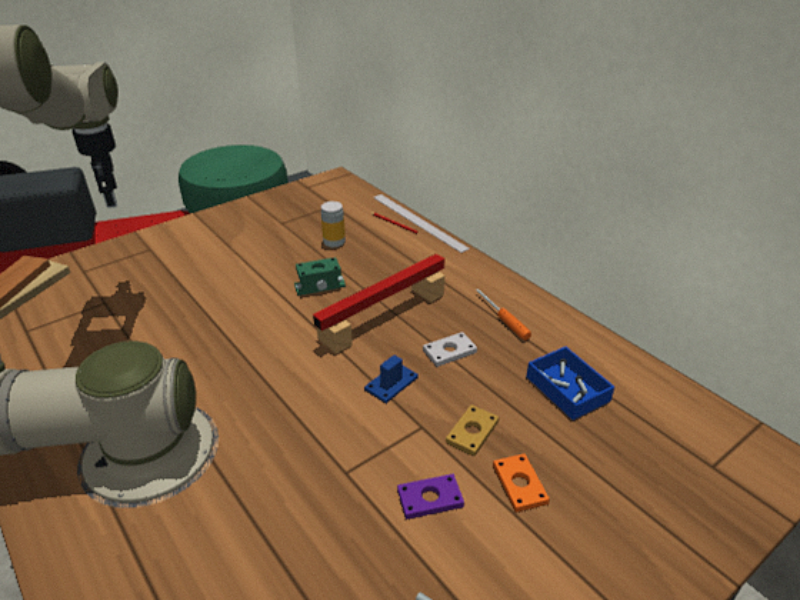

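The top picture (800x600) shows:
- housing at (272,342)
- tube at x≈363
- aluminium plate at (453,297)
- cover at (456,372)
- oil can at (195,272)

Three things have the brass plate's shape: yellow (549,352), orange (615,359) and purple (583,428). Only the yellow one at (549,352) fits "brass (yellow)". I'll confirm that in a crop and measure everything from depth.

```bash
cat > h.py <<'E'
import cv2, numpy as np
def world(d):
    z=d["depth"].astype(float); K=d["camera_matrix"]; R=cv2.Rodrigues(np.asarray(d["rvec"],float))[0]
    v,u=np.indices(z.shape); c=np.stack([(u-K[0,2])/K[0,0]*z,(v-K[1,2])/K[1,1]*z,z],-1)
    return (c-np.asarray(d["tvec"]).ravel())@R
def blob(d,W,u,v,zlo,zhi,r=45):
    "connected height-band component nearest (u,v): centre, size, long-axis angle, z"
    m=((W[...,2]>zlo)&(W[...,2]<zhi)&(d["depth"]>0)).astype(np.uint8)
    k=np.zeros_like(m); k[max(0,v-r):v+r,max(0,u-r):u+r]=1; m*=k
    n,l,st,ce=cv2.connectedComponentsWithStats(m,connectivity=4)
    i=min((i for i in range(1,n) if st[i,4]>40),key=lambda i:np.hypot(*(ce[i]-[u,v])))
    P=W[l==i]; c,s,a=cv2.minAreaRect((P[:,:2]*1000).astype(np.float32))
    if s[0]<s[1]: s=s[::-1]; a+=90
    return np.round(c,1),np.round(s,1),round((a+90)%180-90,1),np.round(1000*np.percentile(P[:,2],[10,50,90]),1),st[i,4]
E
python3 - <<'E'
from h import *
d=dict(np.load("top0.npz")); W=world(d); f=.7
print("cam",-cv2.Rodrigues(d["rvec"])[0].T@d["tvec"].ravel(), d["camera_matrix"][0,0])
for n,u,v,a,b in [("housing",272,342,.05,.07),("alu",453,297,.008,.02),("brass",549,352,.008,.02),("cover",456,372,.005,.02),("lug",456,372,.045,.07),("tube",363,313,.08,.1),("can",195,270,.1,.12),("orange",615,359,.008,.02),("purple",583,428,.008,.02)]:
    print(n,*blob(d,W,int(u*f),int(v*f),a,b,80))
im=d["img"][180:330,270:470,::-1]
cv2.imwrite("pics/crop.png",cv2.resize(im,(800,600),interpolation=cv2.INTER_CUBIC))
E
```

```text
cam [ 0.40209213 -0.04056992  1.32305635] 433.66954026362635
housing [518.9 252.6] [100.   56.2] -20.2 [56.  60.1 63.1] 584
alu [ 610.1 -128. ] [101.  60.] -10.9 [10.4 13.9 17.1] 550
brass [ 491.3 -326.9] [99.7 61.1] 19.5 [10.5 13.6 17. ] 579
cover [ 451.2 -129.7] [101.8  63.7] 12.6 [ 6.9 10.2 13.3] 512
lug [ 450.6 -129.6] [43.5 23.8] 10.8 [55.3 59.8 62.7] 128
tube [571.6  60.2] [360.4  30.3] 3.4 [86.7 90.1 93.3] 1309
can [661.9 405.8] [55.6 54.3] -55.7 [105.  110.1 113. ] 315
orange [ 474.7 -464.4] [102.   61.2] 67.6 [10.5 13.6 16.8] 606
purple [ 334.3 -391. ] [100.1  61.8] -24.1 [10.6 13.7 16.7] 621
```

View pics/crop.png

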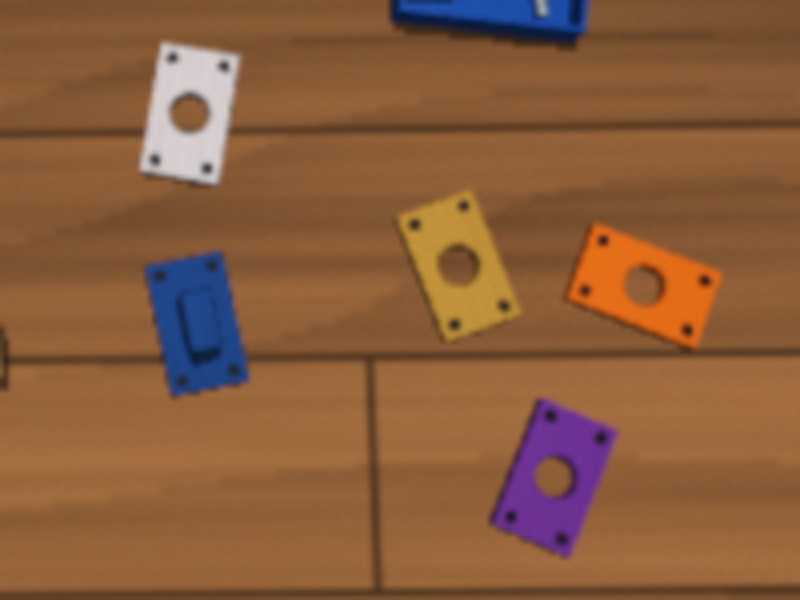

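The crop shows the yellow brass plate at (458,265), distinct from the orange (645,285) and purple (553,477) ones. The aluminium plate is at (190,112) and the cover at (205,322). All measured sizes and heights match the given ones. The helper below turns world goals into tool shifts.

```bash
cat >> h.py <<'E'
def go(s,x,y,z,a):
    "tool-frame shift (m), turn (deg) to world mm x,y,z and long axis angle a (mod 180)"
    R=np.array(s["tool_rot"]); p=np.array(s["position"])
    sh=R.T@(np.array([x,y,z])/1000-p); yaw=np.degrees(np.arctan2(R[1,0],R[0,0]))
    return np.round(sh,4).tolist(), round(-(((a-yaw)+90)%180-90),1)
def st(s): return {k:np.round(s[k],3).tolist() for k in("time_s","position","ft_force","grip_width","gripper_force","q")}
E
python3 - <<'E'
from h import *; from rig import env
print(go(env.observe(),610,-128,100,-10.9))
E
```

```text
([-0.6198, -0.483, 0.1312], np.float64(-7.1))
```

Request:
drive_tool --series '[[[-0.62,-0.483,0],-7.1,0.085],[[-0.62,-0.483,0],-7.1,0.085],[[-0.62,-0.483,0],-7.1,0.085],[[-0.62,-0.483,0],-7.1,0.085],[[-0.62,-0.483,0],-7.1,0.085],[[-0.62,-0.483,0],-7.1,0.085],[[-0.62,-0.483,0],-7.1,0.085],[[-0.62,-0.483,0],-7.1,0.085],[[-0.62,-0.483,0],-7.1,0.085],[[-0.62,-0.483,0],-7.1,0.085],[[-0.62,-0.483,0],-7.1,0.085],[[-0.62,-0.483,0],-7.1,0.085],[[-0.62,-0.483,0],-7.1,0.085],[[-0.62,-0.483,0],-7.1,0.085],[[-0.62,-0.483,0],-7.1,0.085],[[-0.62,-0.483,0],-7.1,0.085],[[-0.62,-0.483,0],-7.1,0.085],[[-0.62,-0.483,0],-7.1,0.085],[[-0.62,-0.483,0.13],-7.1,0.085],[[-0.62,-0.483,0.13],-7.1,0.085]]' --newtons 60

```text
time_s: 2.1
position: [0.6103, -0.1264, 0.1316]
tool_rot: [[-0.982, 0.187, 0.003], [0.187, 0.982, -0.001], [-0.004, -0.001, -1.0]]
ft_force: [1.7, -0.3, -0.8]
grip_width: 0.0852
gripper_force: 0.0
```

```bash
python3 - <<'E'
from h import *; from rig import env, viewer
s=env.observe(); print(st(s), go(s,610,-128,1,-10.9))
d=viewer.get_image("side"); cv2.imwrite("pics/s1.png",d["img"][80:380,200:500,::-1].repeat(2,0).repeat(2,1)) 
E
```

```text
{'time_s': 2.1, 'position': [0.61, -0.126, 0.132], 'ft_force': [1.664, -0.331, -0.767], 'grip_width': 0.085, 'gripper_force': 0.0, 'q': [-22.574, 33.656, 70.94, 0.012, 75.198, -101.775]} ([0.0005, -0.0015, 0.1306], np.float64(0.1))
```

Request:
drive_tool --series '[[[0.0,-0.0015,0.04],0,0.085],[[0.0,-0.0015,0.08],0,0.085],[[0.0,-0.0015,0.1],0,0.085],[[0.0,-0.0015,0.115],0,0.085],[[0.0,-0.0015,0.122],0,0.085],[[0.0,-0.0015,0.126],0,0.085],[[0.0,-0.0015,0.13],0,0.085],[[0.0,-0.0015,0.13],0,0.062],[[0.0,-0.0015,0.13],0,0.056],[[0.0,-0.0015,0.13],0,0.05],[[0.0,-0.0015,0.13],0,0.05],[[0.0,-0.0015,0.13],0,0.05],[[0.0,-0.0015,0.13],0,0.05]]' --newtons 60

```text
time_s: 3.45
position: [0.6106, -0.1293, 0.0026]
tool_rot: [[-0.982, 0.189, 0.002], [0.189, 0.982, -0.001], [-0.002, -0.0, -1.0]]
ft_force: [-1.0, 0.3, 5.8]
grip_width: 0.058
gripper_force: 65.0
```

```bash
python3 - <<'E'
from h import *; from rig import env, viewer
s=env.observe(); print(st(s), go(s,610,-128,1,-10.9))
d=viewer.get_image("side"); cv2.imwrite("pics/s1.png",cv2.resize(d["img"][180:300,240:400,::-1],(800,600)))
E
```

```text
{'time_s': 3.45, 'position': [0.611, -0.129, 0.003], 'ft_force': [-0.99, 0.283, 5.842], 'grip_width': 0.058, 'gripper_force': 64.969, 'q': [-22.809, 42.414, 78.03, 0.002, 59.449, -101.929]} ([0.0008, 0.0012, 0.0016], np.float64(0.0))
```

View pics/s1.png

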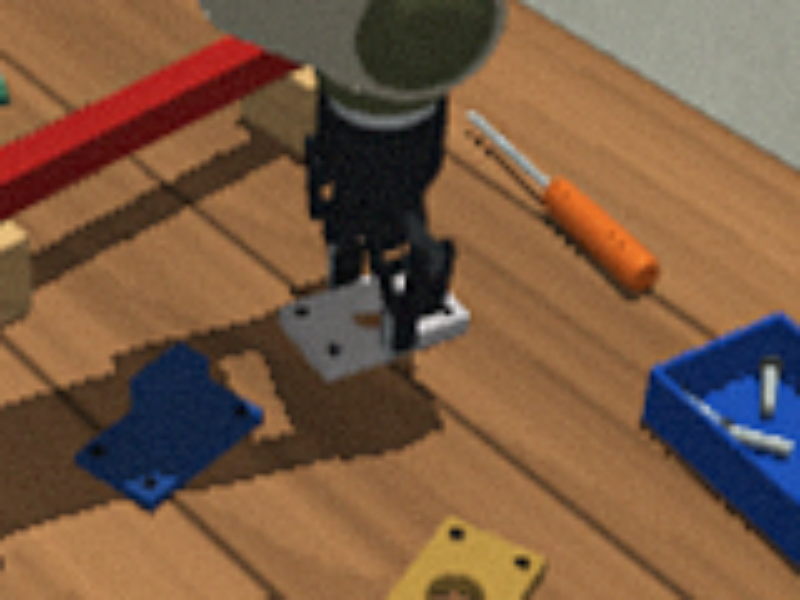

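The picture shows both fingers on the aluminium plate's long sides near (400,330) and the plate flat. The width reads 58 mm with 65 N of grip. I'll lift it.

Request:
drive_tool --series '[[[0,0,-0.005],0,0.05],[[0,0,-0.03],0,0.05],[[0,0,-0.07],0,0.05],[[0,0,-0.11],0,0.05],[[0,0,-0.15],0,0.05],[[0,0,-0.18],0,0.05],[[0,0,-0.2],0,0.05],[[0,0,-0.2],0,0.05]]'

```text
time_s: 4.3
position: [0.6109, -0.1294, 0.2044]
tool_rot: [[-0.982, 0.189, 0.005], [0.189, 0.982, -0.002], [-0.006, -0.001, -1.0]]
ft_force: [-0.6, -0.3, -2.4]
grip_width: 0.0577
gripper_force: 65.2
```

```bash
python3 - <<'E'
from h import *; from rig import env, viewer
s=env.observe(); print(st(s), go(s,519,252.6,200,-20.2))
E
```

```text
{'time_s': 4.3, 'position': [0.611, -0.129, 0.204], 'ft_force': [-0.554, -0.335, -2.387], 'grip_width': 0.058, 'gripper_force': 65.166, 'q': [-22.806, 30.285, 64.512, 0.001, 84.878, -101.931]} ([0.1623, 0.3578, 0.0031], np.float64(9.3))
```

Request:
drive_tool --series '[[[0.008,0.018,0],0.4,0.05],[[0.02,0.045,0],1,0.05],[[0.035,0.077,0],2,0.05],[[0.05,0.11,0],3,0.05],[[0.065,0.143,0],4,0.05],[[0.081,0.178,0],5,0.05],[[0.096,0.212,0],6,0.05],[[0.112,0.247,0],7,0.05],[[0.127,0.28,0],8,0.05],[[0.142,0.313,0],8.6,0.05],[[0.153,0.338,0],9,0.05],[[0.16,0.353,0],9.3,0.05],[[0.1623,0.358,0],9.3,0.05],[[0.1623,0.358,0],9.3,0.05],[[0.1623,0.358,0.05],9.3,0.05],[[0.1623,0.358,0.09],9.3,0.05],[[0.1623,0.358,0.11],9.3,0.05],[[0.1623,0.358,0.115],9.3,0.05],[[0.1623,0.358,0.115],9.3,0.05],[[0.1623,0.358,0.115],9.3,0.05]]'

```text
time_s: 6.3
position: [0.5192, 0.2528, 0.0876]
tool_rot: [[-0.938, 0.345, 0.002], [0.345, 0.938, 0.0], [-0.002, 0.001, -1.0]]
ft_force: [0.7, 0.2, -1.3]
grip_width: 0.0581
gripper_force: 65.1
```

```bash
python3 - <<'E'
from h import *; from rig import env, viewer
s=env.observe(); print(st(s), go(s,519,252.6,63,-20.2))
d=viewer.get_image("side"); cv2.imwrite("pics/s2.png",cv2.resize(d["img"][130:250,160:320,::-1],(800,600)))
E
```

```text
{'time_s': 6.3, 'position': [0.519, 0.253, 0.088], 'ft_force': [0.671, 0.209, -1.281], 'grip_width': 0.058, 'gripper_force': 65.095, 'q': [14.224, 32.392, 81.971, -0.006, 65.504, -55.567]} ([0.0002, -0.0003, 0.0246], np.float64(-0.0))
```

View pics/s2.png

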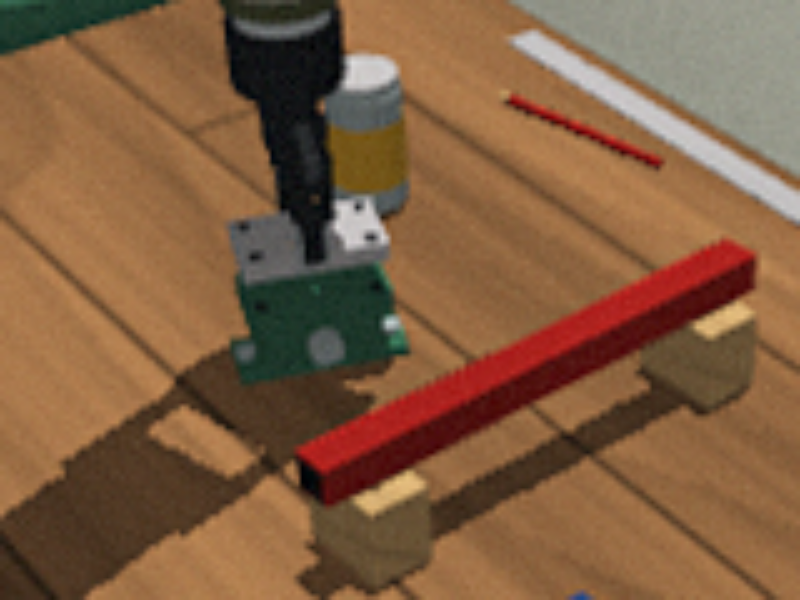

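The picture shows the plate held level above the housing (plate at (310,240), flange at (320,290)), parallel to it and well clear of the can and tube. I'll lower it in small steps.

Request:
drive_tool --series '[[[0,0,0.01],0,0.05],[[0,0,0.017],0,0.05],[[0,0,0.02],0,0.05],[[0,0,0.022],0,0.05],[[0,0,0.0235],0,0.05],[[0,0,0.0235],0,0.05],[[0,0,0.0235],0,0.05]]'

```text
time_s: 7.05
position: [0.5184, 0.2531, 0.063]
tool_rot: [[-0.939, 0.345, 0.0], [0.345, 0.939, 0.0], [-0.0, 0.0, -1.0]]
ft_force: [-0.6, -0.3, -2.5]
grip_width: 0.0579
gripper_force: 65.1
```

Request:
drive_tool --series '[[[0,0,0.0008],0,0.05],[[0,0,0.0016],0,0.05],[[0,0,0.0016],0,0.05],[[0,0,0.0016],0,0.05]]'

```text
time_s: 7.45
position: [0.5185, 0.2531, 0.0626]
tool_rot: [[-0.939, 0.345, 0.001], [0.345, 0.939, 0.0], [-0.001, 0.001, -1.0]]
ft_force: [-3.9, -0.4, 9.6]
grip_width: 0.0577
gripper_force: 66.3
```

Contact. I'll release and lift.

Request:
drive_tool --series '[[[0,0,0],0,0.062],[[0,0,0],0,0.07],[[0,0,0],0,0.08],[[0,0,0],0,0.085],[[0,0,-0.02],0,0.085],[[0,0,-0.06],0,0.085],[[0,0,-0.11],0,0.085],[[0,0,-0.15],0,0.085],[[0,0,-0.15],0,0.085]]'

```text
time_s: 8.35
position: [0.5202, 0.2536, 0.217]
tool_rot: [[-0.939, 0.345, 0.011], [0.345, 0.939, 0.003], [-0.009, 0.006, -1.0]]
ft_force: [0.7, -0.7, -0.0]
grip_width: 0.0851
gripper_force: 0.0
```

```bash
python3 - <<'E'
from h import *; from rig import env, viewer
s=env.observe(); print(st(s), go(s,491.3,-326.9,131,19.5))
E
```

```text
{'time_s': 8.35, 'position': [0.52, 0.254, 0.217], 'ft_force': [0.704, -0.707, -0.02], 'grip_width': 0.085, 'gripper_force': 0.0, 'q': [14.278, 25.013, 71.534, 0.002, 82.823, -55.553]} ([-0.1723, -0.5554, 0.0841], np.float64(-39.7))
```

Request:
drive_tool --series '[[[-0.013,-0.04,0],-3,0.085],[[-0.026,-0.085,0],-7,0.085],[[-0.039,-0.125,0],-10,0.085],[[-0.052,-0.17,0],-13,0.085],[[-0.065,-0.21,0],-16,0.085],[[-0.079,-0.255,0],-19,0.085],[[-0.092,-0.295,0],-22,0.085],[[-0.105,-0.34,0],-25,0.085],[[-0.118,-0.38,0],-28,0.085],[[-0.131,-0.425,0],-31,0.085],[[-0.145,-0.465,0],-34,0.085],[[-0.158,-0.51,0],-37,0.085],[[-0.169,-0.545,0],-39,0.085],[[-0.1723,-0.5555,0],-39.7,0.085],[[-0.1723,-0.5555,0],-39.7,0.085],[[-0.1723,-0.5555,0.05],-39.7,0.085],[[-0.1723,-0.5555,0.08],-39.7,0.085],[[-0.1723,-0.5555,0.08],-39.7,0.085]]'

```text
time_s: 10.15
position: [0.4872, -0.3247, 0.1275]
tool_rot: [[-0.942, -0.335, -0.006], [-0.335, 0.942, 0.006], [0.003, 0.008, -1.0]]
ft_force: [0.7, -0.1, 0.6]
grip_width: 0.085
gripper_force: 0.0
```

```bash
python3 - <<'E'
from h import *; from rig import env, viewer
s=env.observe(); print(st(s), go(s,491.3,-326.9,2,19.5))
d=viewer.get_image("top"); W=world(d); np.savez("top1.npz",**d)
print("stack",blob(d,W,190,239,.067,.085)); 
for n,u,v,a,b in [("brass",549,352,.008,.02),("cover",456,372,.005,.02),("lug",456,372,.045,.07)]:
    print(n,*blob(d,W,int(u*.7),int(v*.7),a,b,80))
d=viewer.get_image("side"); cv2.imwrite("pics/s3.png",cv2.resize(d["img"][140:320,160:400,::-1],(800,600)))
E
```

```text
{'time_s': 10.15, 'position': [0.487, -0.325, 0.128], 'ft_force': [0.711, -0.051, 0.599], 'grip_width': 0.085, 'gripper_force': 0.0, 'q': [-45.265, 30.712, 77.384, 0.013, 72.401, -154.843]} ([-0.0036, -0.0045, 0.1255], np.float64(0.1))
stack (array([518.9, 255.7]), array([99.9, 62.3]), -20.1, array([70.8, 74.3, 77.3]), np.int32(645))
brass [ 531.4 -304.7] [64.  26.8] -42.8 [10.6 13.4 16.4] 107
cover [ 450.2 -129. ] [99.4 61.2] 10.9 [ 7.1 10.1 13.7] 512
lug [ 450.7 -129.8] [43.7 23.6] 10.9 [56.  59.5 62.7] 127
```

View pics/s3.png

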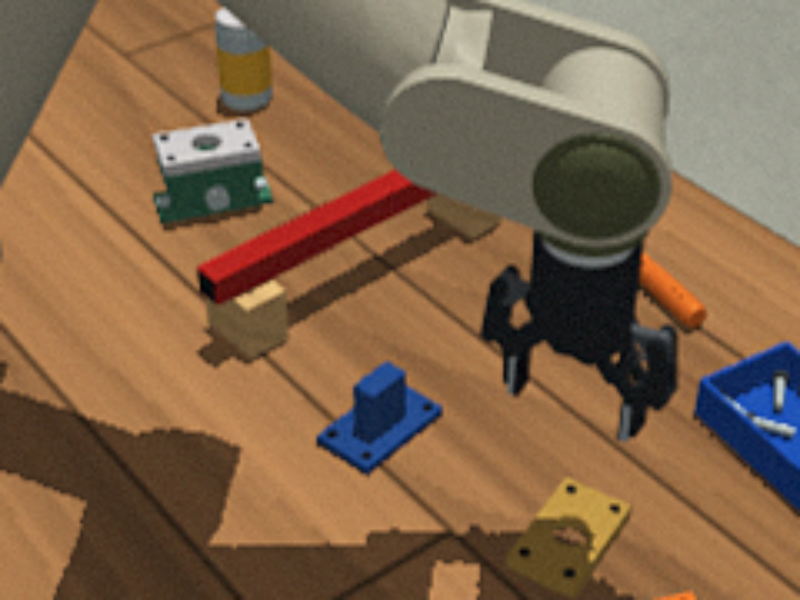

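The picture shows the aluminium plate lying flat and square on the housing at (205,145). The open gripper is over the brass plate at (570,535). Depth outlines suggest up to 3 mm offset in y, so I'll check more finely with the dark bolt-hole marks.

```bash
cat >> h.py <<'E'
def marks(d,u,v,zp,thr,r=26,s=8):
    "dark marks around (u,v), each put on plane z=zp (mm)"
    g=cv2.cvtColor(d["img"],cv2.COLOR_RGB2GRAY)[v-r:v+r,u-r:u+r]
    g=cv2.GaussianBlur(cv2.resize(g,None,fx=s,fy=s,interpolation=cv2.INTER_CUBIC),(0,0),s/2).astype(float)
    bg=cv2.morphologyEx(g,cv2.MORPH_CLOSE,np.ones((6*s,6*s)))
    m=((bg-g)>thr).astype(np.uint8); n,l,st_,_=cv2.connectedComponentsWithStats(m)
    K=d["camera_matrix"]; R=cv2.Rodrigues(np.asarray(d["rvec"],float))[0]; t=np.asarray(d["tvec"]).ravel(); C=-R.T@t; out=[]
    for i in range(1,n):
        if st_[i,4]<2*s*s: continue
        yy,xx=np.nonzero(l==i); w=(bg-g)[yy,xx]; p=np.array([(w@xx/w.sum()+.5)/s-.5+u-r,(w@yy/w.sum()+.5)/s-.5+v-r])
        ray=R.T@[(p[0]-K[0,2])/K[0,0],(p[1]-K[1,2])/K[1,1],1]
        X=C+ray*(zp/1000-C[2])/ray[2]; out.append((np.round(p,1).tolist(),np.round(X[:2]*1000,1).tolist(),int(st_[i,4]/s/s)))
    return out
E
python3 - <<'E'
from h import *
a=dict(np.load("top0.npz")); b=dict(np.load("top1.npz"))
for n,d,u,v,z,t in [("alu bench",a,317,208,14,40),("housing",a,191,239,60,12),("alu placed",b,191,239,74,40),("brass",a,384,246,14,40)]:
    print(n); [print("  ",*o) for o in marks(d,u,v,z,t)]
E
```

```text
alu bench
   [312.6, 194.0] [654.1, -116.6] 6
   [325.5, 196.1] [646.8, -155.9] 6
   [317.0, 203.2] [625.1, -129.3] 5
   [308.3, 219.5] [575.3, -101.7] 6
   [321.3, 221.6] [568.3, -141.0] 6
housing
   [194.5, 213.9] [590.3, 236.0] 91
   [187.8, 222.9] [563.8, 255.5] 11
   [200.0, 243.2] [503.6, 218.5] 230
   [199.5, 227.2] [550.6, 220.5] 8
   [186.2, 235.7] [525.9, 259.4] 33
   [177.9, 248.5] [488.7, 283.2] 13
   [189.9, 252.8] [475.7, 247.6] 6
   [181.6, 255.0] [469.6, 271.8] 13
alu placed
   [185.1, 222.1] [564.5, 260.0] 7
   [197.9, 226.7] [550.5, 222.3] 7
   [204.1, 227.6] [547.5, 204.3] 7
   [186.2, 233.5] [531.1, 256.2] 8
   [201.4, 234.9] [526.3, 211.9] 2
   [181.9, 237.4] [519.8, 268.5] 3
   [197.9, 241.9] [506.2, 221.7] 9
   [203.4, 243.1] [502.4, 205.7] 4
   [175.1, 248.0] [489.4, 287.6] 8
   [194.1, 254.1] [471.0, 232.2] 11
   [188.1, 252.6] [475.6, 249.7] 7
   [190.9, 258.2] [459.2, 241.3] 5
brass
   [385.4, 231.1] [536.9, -333.7] 3
   [373.2, 235.7] [523.5, -296.3] 5
   [395.4, 256.0] [461.5, -360.1] 5
   [383.2, 260.7] [448.2, -323.0] 4
```

Mark centres agree with the robot at the aluminium pick-up (611.1,-128.8). At the housing they give the flange at (519.7,251.7) and the placed plate at (520.0,254.9), about 3 mm off across. I'll confirm with an overlay.

```bash
python3 - <<'E'
from h import *
def ov(f,c,a,w,h,z,col):
    d=dict(np.load(f)); th=np.radians(a); R=np.array([[np.cos(th),-np.sin(th)],[np.sin(th),np.cos(th)]])
    q=np.array([[1,1],[1,-1],[-1,-1],[-1,1]])*[w/2,h/2]@R.T+c
    p=cv2.projectPoints(np.c_[q,np.full(4,z)]/1000,d["rvec"],d["tvec"],d["camera_matrix"],None)[0].reshape(-1,2)
    s=10; im=cv2.resize(d["img"][210:270,171:211,::-1],None,fx=s,fy=s,interpolation=cv2.INTER_CUBIC)
    cv2.polylines(im,[np.int32((p-[171,210]+.5)*s)],True,col,1); return im
cv2.imwrite("pics/ov.png",np.hstack([ov("top0.npz",[519.7,251.7],-20.2,100,54,60,(0,255,255)),ov("top1.npz",[520,254.9],-20.2,100,60,74,(0,0,255))]))
E
```

```text
(no output)
```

View pics/ov.png

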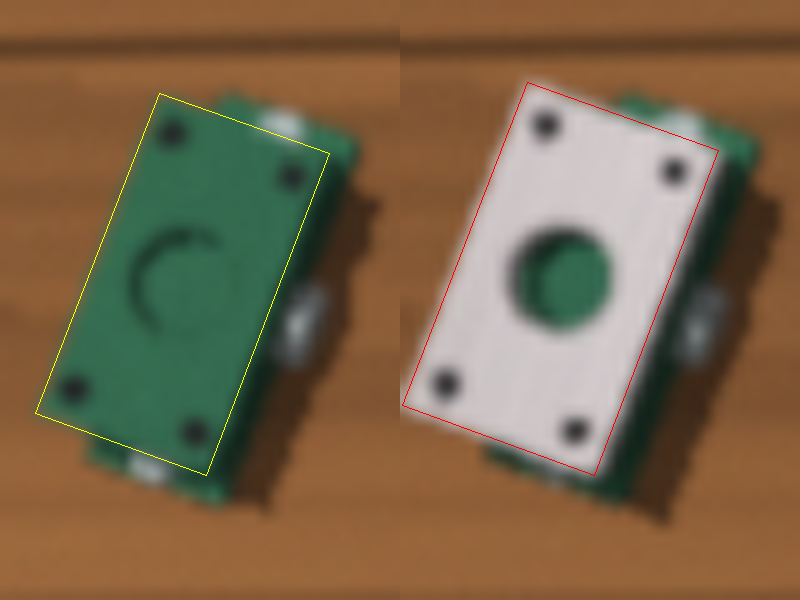

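The overlay confirms both fits: bore and marks are symmetric in each rectangle, and the plate sits about 3 mm too far left. I'll go back, lift it slightly, shift it and set it down again.

```bash
python3 - <<'E'
from h import *; from rig import env
s=env.observe(); print(st(s),go(s,518.5,253.1,210,-20.2))
E
```

```text
{'time_s': 10.25, 'position': [0.489, -0.327, 0.132], 'ft_force': [-0.347, -0.108, 0.615], 'grip_width': 0.085, 'gripper_force': 0.0, 'q': [-45.289, 30.471, 76.958, 0.007, 72.55, -154.869]} ([-0.2222, 0.5365, -0.0779], np.float64(39.8))
```

Request:
drive_tool --series '[[[0,0,-0.045],0,0.085],[[-0.008,0.02,-0.078],1,0.085],[[-0.022,0.06,-0.078],4,0.085],[[-0.04,0.1,-0.078],7,0.085],[[-0.057,0.14,-0.078],10,0.085],[[-0.074,0.18,-0.078],13,0.085],[[-0.091,0.22,-0.078],16,0.085],[[-0.108,0.26,-0.078],19,0.085],[[-0.125,0.3,-0.078],22,0.085],[[-0.142,0.34,-0.078],25,0.085],[[-0.159,0.38,-0.078],28,0.085],[[-0.175,0.42,-0.078],31,0.085],[[-0.191,0.46,-0.078],34,0.085],[[-0.207,0.5,-0.078],37,0.085],[[-0.218,0.527,-0.078],39,0.085],[[-0.2222,0.5365,-0.078],39.8,0.085],[[-0.2222,0.5365,-0.078],39.8,0.085],[[-0.2222,0.5365,-0.04],39.8,0.085],[[-0.2222,0.5365,0.0],39.8,0.085],[[-0.2222,0.5365,0.03],39.8,0.085]]'

```text
time_s: 12.25
position: [0.5184, 0.2515, 0.101]
tool_rot: [[-0.938, 0.347, 0.001], [0.347, 0.938, 0.0], [-0.001, 0.0, -1.0]]
ft_force: [0.4, 0.0, 0.2]
grip_width: 0.0852
gripper_force: 0.0
```

Request:
drive_tool --series '[[[0,0,0],0,0.085],[[0,0,0],0,0.085],[[0,0,0],0,0.085]]'

```text
time_s: 12.55
position: [0.5198, 0.2522, 0.1038]
tool_rot: [[-0.938, 0.347, 0.004], [0.347, 0.938, 0.001], [-0.004, 0.002, -1.0]]
ft_force: [-0.2, 0.7, 0.6]
grip_width: 0.0847
gripper_force: 0.0
```

```bash
python3 - <<'E'
from h import *; from rig import env
s=env.observe(); print(st(s),go(s,518.5,253.1,63,-20.2))
E
```

```text
{'time_s': 12.55, 'position': [0.52, 0.252, 0.104], 'ft_force': [-0.246, 0.652, 0.571], 'grip_width': 0.085, 'gripper_force': 0.0, 'q': [14.147, 31.255, 80.954, -0.002, 67.54, -55.563]} ([0.0017, 0.0003, 0.0408], np.float64(-0.1))
```

Request:
drive_tool --series '[[[0.0015,0.0005,0.025],0,0.085],[[0.0015,0.0005,0.035],0,0.085],[[0.0015,0.0005,0.038],0,0.085],[[0.0015,0.0005,0.04],0,0.07],[[0.0015,0.0005,0.04],0,0.062],[[0.0015,0.0005,0.04],0,0.05],[[0.0015,0.0005,0.04],0,0.05],[[0.0015,0.0005,0.04],0,0.05],[[0.0015,0.0005,0.04],0,0.05]]'

```text
time_s: 13.45
position: [0.5179, 0.2533, 0.0626]
tool_rot: [[-0.938, 0.347, 0.002], [0.347, 0.938, 0.001], [-0.002, 0.001, -1.0]]
ft_force: [-0.5, 0.2, 5.4]
grip_width: 0.058
gripper_force: 64.9
```

Request:
drive_tool --series '[[[0,0,-0.005],0,0.05],[[0,0,-0.005],0,0.05],[[-0.0008,-0.003,-0.005],0,0.05],[[-0.0008,-0.003,-0.005],0,0.05],[[-0.0008,-0.003,-0.005],0,0.05]]'

```text
time_s: 13.95
position: [0.5169, 0.2499, 0.066]
tool_rot: [[-0.938, 0.347, -0.0], [0.347, 0.938, -0.0], [0.0, -0.0, -1.0]]
ft_force: [-0.6, -0.3, -1.6]
grip_width: 0.0578
gripper_force: 64.6
```

```bash
python3 - <<'E'
from h import *; from rig import env
s=env.observe(); print(st(s),go(s,517.6,250.1,63,-20.2))
E
```

```text
{'time_s': 13.95, 'position': [0.517, 0.25, 0.066], 'ft_force': [-0.583, -0.293, -1.585], 'grip_width': 0.058, 'gripper_force': 64.592, 'q': [13.987, 33.745, 83.716, 0.001, 62.565, -55.719]} ([-0.0005, 0.0004, 0.003], np.float64(-0.1))
```

Request:
drive_tool --series '[[[-0.0004,0.0003,0.002],0,0.05],[[-0.0004,0.0003,0.004],0,0.05],[[-0.0004,0.0003,0.0048],0,0.05],[[-0.0004,0.0003,0.0048],0,0.05],[[-0.0004,0.0003,0.0048],0,0.05]]'

```text
time_s: 14.45
position: [0.5176, 0.2502, 0.0625]
tool_rot: [[-0.938, 0.346, 0.001], [0.346, 0.938, 0.0], [-0.001, 0.0, -1.0]]
ft_force: [-3.6, -2.1, 9.0]
grip_width: 0.058
gripper_force: 65.8
```

Request:
drive_tool --series '[[[0,0,0],0,0.062],[[0,0,0],0,0.07],[[0,0,0],0,0.08],[[0,0,0],0,0.085],[[0,0,-0.02],0,0.085],[[0,0,-0.06],0,0.085],[[0,0,-0.11],0,0.085],[[0,0,-0.15],0,0.085],[[0,0,-0.15],0,0.085]]'

```text
time_s: 15.35
position: [0.5194, 0.2508, 0.2172]
tool_rot: [[-0.938, 0.346, 0.011], [0.346, 0.938, 0.003], [-0.009, 0.006, -1.0]]
ft_force: [0.2, 0.4, 0.1]
grip_width: 0.0852
gripper_force: 0.0
```

Request:
drive_tool --series '[[[-0.013,-0.04,0],-3,0.085],[[-0.027,-0.085,0],-7,0.085],[[-0.04,-0.125,0],-10,0.085],[[-0.054,-0.17,0],-13,0.085],[[-0.067,-0.21,0],-16,0.085],[[-0.081,-0.255,0],-19,0.085],[[-0.094,-0.295,0],-22,0.085],[[-0.108,-0.34,0],-25,0.085],[[-0.121,-0.38,0],-28,0.085],[[-0.136,-0.425,0],-31,0.085],[[-0.149,-0.465,0],-34,0.085],[[-0.163,-0.51,0],-37,0.085],[[-0.173,-0.54,0],-39,0.085],[[-0.1765,-0.551,0],-39.5,0.085],[[-0.1765,-0.551,0],-39.5,0.085],[[-0.1765,-0.551,0.04],-39.5,0.085],[[-0.1765,-0.551,0.08],-39.5,0.085],[[-0.1765,-0.551,0.12],-39.5,0.085],[[-0.1765,-0.551,0.12],-39.5,0.085],[[-0.1765,-0.551,0.12],-39.5,0.085]]'

```text
time_s: 17.35
position: [0.4926, -0.3269, 0.0924]
tool_rot: [[-0.944, -0.33, 0.0], [-0.33, 0.944, 0.0], [-0.0, 0.0, -1.0]]
ft_force: [1.0, 1.1, 1.3]
grip_width: 0.0849
gripper_force: 0.0
```

```bash
python3 - <<'E'
from h import *; from rig import env, viewer
d=viewer.get_image("top"); np.savez("top2.npz",**d)
s=env.observe(); print(st(s), go(s,492.5,-328.3,2,19.3))
for n,u,v,z,t in [("alu placed",191,239,74,40),("cover",319,260,10,25)]:
    print(n); [print("  ",*o) for o in marks(d,u,v,z,t)]
E
```

```text
{'time_s': 17.4, 'position': [0.493, -0.328, 0.094], 'ft_force': [0.031, 0.217, 1.3], 'grip_width': 0.085, 'gripper_force': 0.0, 'q': [-45.053, 33.201, 79.117, 0.006, 67.519, -154.322]} ([0.0009, -0.0002, 0.0915], np.float64(-0.0))
alu placed
   [186.3, 222.3] [564.0, 256.6] 7
   [199.0, 226.8] [550.2, 219.2] 7
   [204.7, 228.1] [546.0, 202.5] 3
   [185.4, 235.4] [525.5, 258.5] 18
   [176.3, 248.0] [489.2, 284.3] 7
   [189.1, 252.7] [475.4, 246.6] 7
   [181.6, 255.5] [467.5, 268.4] 2
   [191.5, 258.4] [458.8, 239.5] 8
cover
   [320.5, 268.5] [427.0, -135.5] 13
   [336.3, 268.8] [425.6, -182.9] 9
```

The aluminium plate now centres at (519.7,251.7), the same as the housing. Next I'll grip the brass plate.

Request:
drive_tool --series '[[[0.0005,0,0.04],0,0.085],[[0.0005,0,0.065],0,0.085],[[0.0005,0,0.08],0,0.085],[[0.0005,0,0.087],0,0.085],[[0.0005,0,0.0905],0,0.075],[[0.0005,0,0.0905],0,0.065],[[0.0005,0,0.0905],0,0.05],[[0.0005,0,0.0905],0,0.05],[[0.0005,0,0.0905],0,0.05],[[0.0005,0,0.0905],0,0.05],[[0.0005,0,0.0905],0,0.05]]' --newtons 80

```text
time_s: 18.5
position: [0.4926, -0.3292, 0.0034]
tool_rot: [[-0.944, -0.329, 0.003], [-0.329, 0.944, -0.004], [-0.002, -0.004, -1.0]]
ft_force: [-0.9, -1.1, 8.3]
grip_width: 0.0568
gripper_force: 84.8
```

```bash
python3 - <<'E'
from h import *; from rig import env, viewer
s=env.observe(); print(st(s), np.degrees(np.arctan2(s["tool_rot"][1][0],s["tool_rot"][0][0])))
E
```

```text
{'time_s': 18.5, 'position': [0.493, -0.329, 0.003], 'ft_force': [-0.922, -1.089, 8.285], 'grip_width': 0.057, 'gripper_force': 84.847, 'q': [-45.183, 39.994, 83.788, -0.014, 55.946, -154.399]} -160.77559967898893
```

Request:
drive_tool --series '[[[0,0,-0.005],0,0.05],[[0,0,-0.03],0,0.05],[[0,0,-0.07],0,0.05],[[0,0,-0.11],0,0.05],[[0,0,-0.15],0,0.05],[[0,0,-0.19],0,0.05],[[0,0,-0.21],0,0.05],[[0,0,-0.21],0,0.05],[[0,0,-0.21],0,0.05]]'

```text
time_s: 19.4
position: [0.4911, -0.3274, 0.2097]
tool_rot: [[-0.944, -0.329, -0.002], [-0.329, 0.944, 0.002], [0.001, 0.002, -1.0]]
ft_force: [-0.0, 0.4, -7.3]
grip_width: 0.0567
gripper_force: 88.3
```

```bash
python3 - <<'E'
from h import *; from rig import env, viewer
s=env.observe(); print(st(s), go(s,517.6,250.2,210,-20.2))
E
```

```text
{'time_s': 19.4, 'position': [0.491, -0.327, 0.21], 'ft_force': [-0.046, 0.392, -7.315], 'grip_width': 0.057, 'gripper_force': 88.332, 'q': [-45.173, 26.805, 69.731, 0.001, 83.598, -154.397]} ([-0.2152, 0.5367, 0.0006], np.float64(39.4))
```

Request:
drive_tool --series '[[[-0.004,0.01,0],0.7,0.05],[[-0.012,0.03,0],2,0.05],[[-0.024,0.06,0],4,0.05],[[-0.038,0.094,0],7,0.05],[[-0.052,0.129,0],9.5,0.05],[[-0.066,0.164,0],12,0.05],[[-0.08,0.199,0],14.5,0.05],[[-0.094,0.234,0],17,0.05],[[-0.108,0.269,0],19.5,0.05],[[-0.122,0.304,0],22,0.05],[[-0.136,0.339,0],24.5,0.05],[[-0.15,0.374,0],27,0.05],[[-0.164,0.409,0],30,0.05],[[-0.178,0.444,0],33,0.05],[[-0.191,0.477,0],35.5,0.05],[[-0.202,0.504,0],37.5,0.05],[[-0.21,0.524,0],38.7,0.05],[[-0.214,0.534,0],39.3,0.05],[[-0.2152,0.5367,0],39.4,0.05],[[-0.2152,0.5367,0],39.4,0.05]]'

```text
time_s: 21.4
position: [0.5178, 0.2493, 0.2103]
tool_rot: [[-0.939, 0.345, -0.001], [0.345, 0.939, -0.001], [0.001, -0.001, -1.0]]
ft_force: [-0.2, -1.3, -5.4]
grip_width: 0.0568
gripper_force: 88.3
```

Request:
drive_tool --series '[[[0,0,0.01],0,0.05],[[0,0,0.04],0,0.05],[[0,0,0.08],0,0.05],[[0,0,0.105],0,0.05],[[0,0,0.115],0,0.05],[[0,0,0.118],0,0.05],[[0,0,0.118],0,0.05],[[0,0,0.118],0,0.05],[[0,0,0.118],0,0.05]]'

```text
time_s: 22.3
position: [0.5187, 0.2497, 0.0941]
tool_rot: [[-0.939, 0.345, 0.002], [0.345, 0.939, 0.001], [-0.002, 0.001, -1.0]]
ft_force: [0.7, -0.2, -6.1]
grip_width: 0.0573
gripper_force: 88.3
```

```bash
python3 - <<'E'
from h import *; from rig import env, viewer
d=viewer.get_image("top"); z0=91
s=env.observe(); print(st(s), go(s,517.6,250.2,77,-20.2))
print("held top at",s["position"][2]*1000-3.4+14)
for o in marks(d,190,238,s["position"][2]*1000-3.4+14,25): print(*o)
np.savez("top3.npz",**d)
E
```

```text
{'time_s': 22.35, 'position': [0.519, 0.25, 0.094], 'ft_force': [0.777, 0.062, -5.499], 'grip_width': 0.057, 'gripper_force': 88.281, 'q': [13.934, 31.799, 81.874, -0.002, 66.221, -55.889]} ([0.0011, 0.0001, 0.0169], np.float64(0.0))
held top at 104.49247254675412
[170.7, 214.9] [581.8, 294.4] 9
[199.4, 213.9] [583.5, 212.2] 2
[187.9, 217.1] [574.9, 245.1] 4
[196.7, 226.1] [548.7, 219.5] 12
[204.6, 227.6] [544.0, 196.8] 11
[191.5, 235.1] [523.2, 233.9] 20
[200.7, 239.0] [511.7, 207.5] 4
[214.9, 240.5] [507.0, 167.2] 2
[172.4, 246.9] [490.5, 287.5] 26
[198.2, 245.3] [494.1, 214.3] 4
```

Request:
drive_tool --series '[[[0.0003,0,0.008],0,0.05],[[0.0003,0,0.012],0,0.05],[[0.0003,0,0.0145],0,0.05],[[0.0003,0,0.0145],0,0.05],[[0.0003,0,0.0145],0,0.05]]'

```text
time_s: 22.85
position: [0.5179, 0.2498, 0.0784]
tool_rot: [[-0.939, 0.345, -0.0], [0.345, 0.939, 0.0], [0.0, 0.0, -1.0]]
ft_force: [0.1, -0.5, -5.2]
grip_width: 0.0568
gripper_force: 88.3
```

```bash
python3 - <<'E'
from h import *; from rig import env, viewer
s=env.observe(); print(st(s), go(s,517.6,250.2,77,-20.2))
E
```

```text
{'time_s': 22.85, 'position': [0.518, 0.25, 0.078], 'ft_force': [0.123, -0.469, -5.198], 'grip_width': 0.057, 'gripper_force': 88.312, 'q': [13.953, 32.892, 82.867, 0.002, 64.243, -55.87]} ([0.0004, 0.0003, 0.0014], np.float64(0.0))
```

Request:
drive_tool --series '[[[0.0003,0.0003,0.0008],0,0.05],[[0.0003,0.0003,0.0016],0,0.05],[[0.0003,0.0003,0.002],0,0.05],[[0.0003,0.0003,0.002],0,0.05]]'

```text
time_s: 23.25
position: [0.5178, 0.2502, 0.0775]
tool_rot: [[-0.939, 0.345, 0.001], [0.345, 0.939, 0.0], [-0.001, 0.001, -1.0]]
ft_force: [-3.3, 0.0, 4.6]
grip_width: 0.0572
gripper_force: 89.6
```

Request:
drive_tool --series '[[[0,0,0],0,0.062],[[0,0,0],0,0.07],[[0,0,0],0,0.08],[[0,0,0],0,0.085],[[0,0,-0.02],0,0.085],[[0,0,-0.06],0,0.085],[[0,0,-0.1],0,0.085],[[0,0,-0.14],0,0.085],[[0,0,-0.14],0,0.085]]'

```text
time_s: 24.15
position: [0.5196, 0.2506, 0.2221]
tool_rot: [[-0.939, 0.345, 0.01], [0.345, 0.939, 0.003], [-0.009, 0.006, -1.0]]
ft_force: [0.3, 0.1, 0.1]
grip_width: 0.0847
gripper_force: 0.0
```

Request:
drive_tool --series '[[[-0.003,-0.015,0],-1,0.085],[[-0.009,-0.05,0],-4,0.085],[[-0.016,-0.09,0],-7,0.085],[[-0.023,-0.13,0],-10,0.085],[[-0.03,-0.17,0],-13,0.085],[[-0.038,-0.21,0],-17,0.085],[[-0.045,-0.25,0],-20,0.085],[[-0.052,-0.29,0],-23,0.085],[[-0.059,-0.33,0],-26,0.085],[[-0.065,-0.36,0],-29,0.085],[[-0.068,-0.377,0],-31,0.085],[[-0.068,-0.38,0],-31,0.085],[[-0.068,-0.38,0],-31,0.085],[[-0.068,-0.38,0.04],-31,0.085],[[-0.068,-0.38,0.06],-31,0.085],[[-0.068,-0.38,0.06],-31,0.085],[[-0.068,-0.38,0.06],-31,0.085]]'

```text
time_s: 25.85
position: [0.4508, -0.1294, 0.157]
tool_rot: [[-0.982, -0.188, 0.0], [-0.188, 0.982, -0.0], [-0.0, -0.0, -1.0]]
ft_force: [0.1, -0.3, 0.5]
grip_width: 0.0849
gripper_force: 0.0
```

```bash
python3 - <<'E'
from h import *; from rig import env, viewer
d=viewer.get_image("top"); np.savez("top4.npz",**d); W=world(d)
s=env.observe(); print(st(s), go(s,450.6,-129.7,20,10.9))
for o in marks(d,190,238,88,30): print(*o)
print(blob(d,W,188,238,.08,.1))
a=dict(np.load("top0.npz"))
for n,f in (("cov0",a),):
  for o in marks(f,319,260,10,15): print(n,*o)
e=viewer.get_image("side"); cv2.imwrite("pics/s4.png",cv2.resize(e["img"][140:320,160:400,::-1],(800,600)))
E
```

```text
{'time_s': 25.9, 'position': [0.451, -0.13, 0.158], 'ft_force': [-0.594, -0.687, 0.685], 'grip_width': 0.085, 'gripper_force': 0.0, 'q': [-30.542, 18.046, 93.725, 0.006, 68.124, -131.403]} ([0.0007, 0.0003, 0.1375], np.float64(-0.0))
[184.8, 222.4] [561.9, 257.6] 9
[197.6, 226.9] [548.3, 220.4] 9
[204.4, 227.5] [546.1, 200.7] 9
[185.2, 235.9] [522.6, 255.7] 33
[174.5, 248.6] [486.5, 285.7] 7
[187.6, 253.2] [472.9, 247.7] 8
[186.7, 258.1] [459.2, 250.2] 25
(array([516.4, 253.5]), array([100.2,  62. ]), -20.0, array([84.9, 88.3, 91.1]), np.int32(661))
cov0 [322.5, 246.0] [494.5, -143.1] 3
cov0 [309.4, 248.6] [487.2, -103.6] 3
cov0 [318.4, 265.3] [436.6, -129.5] 50
cov0 [337.8, 268.7] [425.7, -187.4] 30
cov0 [301.1, 269.5] [424.8, -77.5] 52
cov0 [328.0, 272.1] [416.1, -157.9] 3
cov0 [314.9, 274.9] [408.3, -118.5] 3
```

View pics/s4.png

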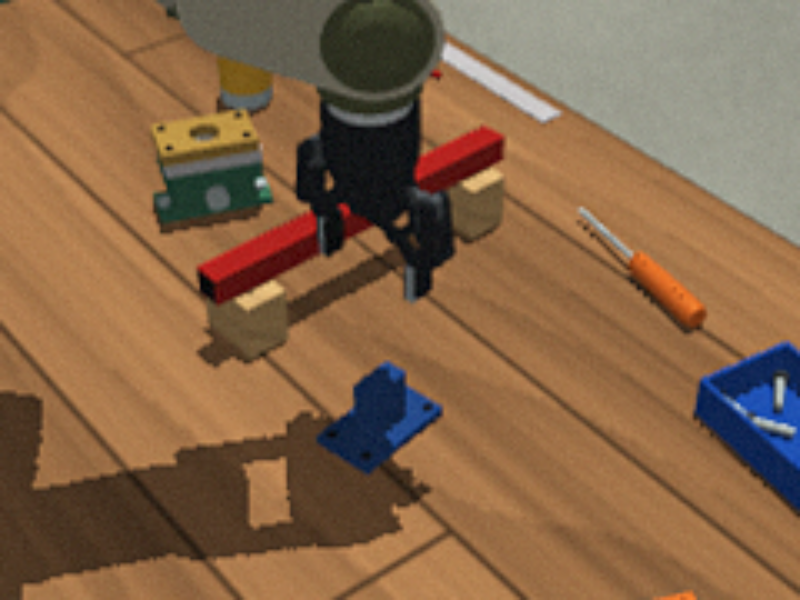

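The picture shows the brass plate flat on the aluminium one at (205,135), the cover standing free at (380,425), and the gripper above it. The marks put the brass plate at (517.4,252.9), about 2.5 mm off along its length. There is ample time, so I'll correct it the same way.

```bash
python3 - <<'E'
from h import *; from rig import env
s=env.observe(); print(st(s)["position"],go(s,517.8,250.3,217,-20.3))
E
```

```text
[0.451, -0.13, 0.158] ([-0.1372, 0.3607, -0.0597], np.float64(31.2))
```

Request:
drive_tool --series '[[[0,0,-0.04],0,0.085],[[-0.006,0.015,-0.06],1,0.085],[[-0.019,0.05,-0.06],4,0.085],[[-0.034,0.09,-0.06],7,0.085],[[-0.049,0.13,-0.06],10,0.085],[[-0.065,0.17,-0.06],13,0.085],[[-0.08,0.21,-0.06],17,0.085],[[-0.095,0.25,-0.06],20,0.085],[[-0.11,0.29,-0.06],24,0.085],[[-0.125,0.33,-0.06],28,0.085],[[-0.134,0.352,-0.06],30.5,0.085],[[-0.1372,0.3607,-0.06],31.2,0.085],[[-0.1372,0.3607,-0.06],31.2,0.085],[[-0.1372,0.3607,-0.02],31.2,0.085],[[-0.1372,0.3607,0.02],31.2,0.085],[[-0.1372,0.3607,0.04],31.2,0.085],[[-0.1372,0.3607,0.04],31.2,0.085],[[-0.1372,0.3607,0.04],31.2,0.085]]'

```text
time_s: 27.75
position: [0.5181, 0.2492, 0.1177]
tool_rot: [[-0.937, 0.349, 0.001], [0.349, 0.937, 0.0], [-0.001, 0.001, -1.0]]
ft_force: [0.3, -0.2, 0.5]
grip_width: 0.085
gripper_force: 0.0
```

```bash
python3 - <<'E'
from h import *; from rig import env
s=env.observe(); print(st(s)["position"],go(s,517.8,250.3,77.5,-20.3))
E
```

```text
[0.518, 0.249, 0.118] ([0.0007, 0.0009, 0.0402], np.float64(-0.1))
```

Request:
drive_tool --series '[[[0.0005,0.0006,0.025],0,0.085],[[0.0005,0.0006,0.034],0,0.085],[[0.0005,0.0006,0.038],0,0.085],[[0.0005,0.0006,0.04],0,0.07],[[0.0005,0.0006,0.04],0,0.062],[[0.0005,0.0006,0.04],0,0.05],[[0.0005,0.0006,0.04],0,0.05],[[0.0005,0.0006,0.04],0,0.05],[[0.0005,0.0006,0.04],0,0.05],[[0.0005,0.0006,0.04],0,0.05]]'

```text
time_s: 28.75
position: [0.5176, 0.2507, 0.078]
tool_rot: [[-0.938, 0.348, 0.002], [0.348, 0.938, 0.0], [-0.002, 0.001, -1.0]]
ft_force: [-2.2, -1.4, 6.9]
grip_width: 0.0571
gripper_force: 84.5
```

Request:
drive_tool --series '[[[0,0,-0.003],0,0.05],[[0,0,-0.006],0,0.05],[[-0.0025,-0.0003,-0.006],0,0.05],[[-0.0025,-0.0003,-0.006],0,0.05],[[-0.0025,-0.0003,-0.006],0,0.05]]'

```text
time_s: 29.25
position: [0.5194, 0.2495, 0.0821]
tool_rot: [[-0.937, 0.348, -0.001], [0.348, 0.937, -0.0], [0.001, -0.0, -1.0]]
ft_force: [0.7, 0.1, -5.8]
grip_width: 0.0567
gripper_force: 86.2
```

```bash
python3 - <<'E'
from h import *; from rig import env
s=env.observe(); print(st(s),go(s,517.8,250.3,77.5,-20.3))
E
```

```text
{'time_s': 29.25, 'position': [0.519, 0.25, 0.082], 'ft_force': [0.717, 0.103, -5.841], 'grip_width': 0.057, 'gripper_force': 86.239, 'q': [13.894, 32.738, 82.402, -0.0, 64.897, -55.721]} ([0.0018, 0.0002, 0.0046], np.float64(-0.1))
```

Request:
drive_tool --series '[[[-0.0004,0,0.002],0,0.05],[[-0.0004,0,0.004],0,0.05],[[-0.0004,0,0.0055],0,0.05],[[-0.0004,0,0.006],0,0.05],[[-0.0004,0,0.006],0,0.05]]'

```text
time_s: 29.75
position: [0.5198, 0.2495, 0.078]
tool_rot: [[-0.937, 0.348, 0.001], [0.348, 0.937, 0.0], [-0.001, 0.0, -1.0]]
ft_force: [-5.6, -2.1, 9.9]
grip_width: 0.0569
gripper_force: 88.1
```

Request:
drive_tool --series '[[[0,0,0],0,0.062],[[0,0,0],0,0.07],[[0,0,0],0,0.08],[[0,0,0],0,0.085],[[0,0,-0.02],0,0.085],[[0,0,-0.06],0,0.085],[[0,0,-0.1],0,0.085],[[0,0,-0.14],0,0.085],[[0,0,-0.14],0,0.085]]'

```text
time_s: 30.65
position: [0.5217, 0.25, 0.222]
tool_rot: [[-0.937, 0.348, 0.01], [0.348, 0.937, 0.003], [-0.009, 0.006, -1.0]]
ft_force: [0.2, -0.0, -0.1]
grip_width: 0.0848
gripper_force: 0.0
```

Request:
drive_tool --series '[[[-0.003,-0.015,0],-1,0.085],[[-0.009,-0.05,0],-4,0.085],[[-0.016,-0.09,0],-7,0.085],[[-0.023,-0.13,0],-10,0.085],[[-0.03,-0.17,0],-13,0.085],[[-0.038,-0.21,0],-17,0.085],[[-0.045,-0.25,0],-20,0.085],[[-0.052,-0.29,0],-23,0.085],[[-0.059,-0.33,0],-26,0.085],[[-0.065,-0.36,0],-29,0.085],[[-0.068,-0.377,0],-31,0.085],[[-0.068,-0.38,0],-31,0.085],[[-0.068,-0.38,0],-31,0.085],[[-0.068,-0.38,0.04],-31,0.085],[[-0.068,-0.38,0.07],-31,0.085],[[-0.068,-0.38,0.07],-31,0.085],[[-0.068,-0.38,0.07],-31,0.085]]'

```text
time_s: 32.35
position: [0.4517, -0.1298, 0.1471]
tool_rot: [[-0.983, -0.185, 0.0], [-0.185, 0.983, 0.0], [-0.0, 0.0, -1.0]]
ft_force: [0.3, -1.4, 0.2]
grip_width: 0.085
gripper_force: 0.0
```

```bash
python3 - <<'E'
from h import *; from rig import env, viewer
d=viewer.get_image("top"); np.savez("top5.npz",**d); W=world(d)
s=env.observe(); print(st(s), go(s,451.1,-130.3,21,10.8))
for o in marks(d,190,238,88,30): print(*o)
print(blob(d,W,188,238,.08,.1))
E
```

```text
{'time_s': 32.4, 'position': [0.452, -0.13, 0.148], 'ft_force': [-0.253, -1.157, 1.088], 'grip_width': 0.085, 'gripper_force': 0.0, 'q': [-30.533, 18.834, 94.434, 0.003, 66.619, -131.195]} ([0.0011, 0.0002, 0.1267], np.float64(-0.1))
[185.1, 221.6] [564.2, 256.9] 8
[197.8, 226.1] [550.4, 219.7] 9
[204.4, 227.5] [546.3, 200.8] 9
[185.8, 235.7] [523.2, 253.9] 35
[181.8, 237.0] [519.7, 265.5] 5
[175.1, 247.6] [489.4, 284.0] 8
[188.0, 252.3] [475.5, 246.7] 8
[181.5, 255.5] [466.7, 265.2] 7
[189.9, 258.2] [458.8, 240.8] 11
(array([518.7, 252.4]), array([99.8, 61.4]), -19.9, array([85.2, 88.5, 91.4]), np.int32(664))
```

The brass plate now centres at (519.9,251.8), which is on target. Next is the cover, gripped by its lug.

Request:
drive_tool --series '[[[0.0008,0.0,0.04],0,0.085],[[0.0008,0.0,0.08],0,0.085],[[0.0008,0.0,0.105],0,0.08],[[0.0008,0.0,0.118],0,0.07],[[0.0008,0.0,0.125],0,0.05],[[0.0008,0.0,0.125],0,0.03],[[0.0008,0.0,0.125],0,0.01],[[0.0008,0.0,0.125],0,0.01],[[0.0008,0.0,0.125],0,0.01],[[0.0008,0.0,0.125],0,0.01],[[0.0008,0.0,0.125],0,0.01],[[0.0008,0.0,0.125],0,0.01]]' --newtons 80

```text
time_s: 33.6
position: [0.4514, -0.1311, 0.0228]
tool_rot: [[-0.983, -0.184, 0.003], [-0.184, 0.983, -0.002], [-0.003, -0.002, -1.0]]
ft_force: [-0.3, -0.4, 6.0]
grip_width: 0.023
gripper_force: 79.5
```

Request:
drive_tool --series '[[[0,0,-0.005],0,0.01],[[0,0,-0.03],0,0.01],[[0,0,-0.07],0,0.01],[[0,0,-0.11],0,0.01],[[0,0,-0.15],0,0.01],[[0,0,-0.18],0,0.01],[[0,0,-0.19],0,0.01],[[0,0,-0.19],0,0.01],[[0,0,-0.19],0,0.01]]'

```text
time_s: 34.5
position: [0.4497, -0.1302, 0.2099]
tool_rot: [[-0.983, -0.184, -0.003], [-0.184, 0.983, 0.002], [0.002, 0.002, -1.0]]
ft_force: [-0.6, -0.5, -2.8]
grip_width: 0.0231
gripper_force: 79.3
```

```bash
python3 - <<'E'
from h import *; from rig import env, viewer
s=env.observe(); print(st(s), go(s,519.2,249.9,212,-20.2))
E
```

```text
{'time_s': 34.5, 'position': [0.45, -0.13, 0.21], 'ft_force': [-0.602, -0.506, -2.775], 'grip_width': 0.023, 'gripper_force': 79.326, 'q': [-30.677, 14.772, 88.735, -0.001, 76.666, -131.294]} ([-0.1383, 0.3608, -0.0017], np.float64(30.8))
```

Request:
drive_tool --series '[[[-0.003,0.008,0],0.6,0.01],[[-0.01,0.025,0],2,0.01],[[-0.019,0.05,0],4,0.01],[[-0.031,0.08,0],7,0.01],[[-0.042,0.11,0],9.5,0.01],[[-0.054,0.14,0],12,0.01],[[-0.065,0.17,0],14.5,0.01],[[-0.077,0.2,0],17,0.01],[[-0.088,0.23,0],19.5,0.01],[[-0.1,0.26,0],22,0.01],[[-0.112,0.29,0],25,0.01],[[-0.123,0.32,0],27.5,0.01],[[-0.132,0.342,0],29.3,0.01],[[-0.137,0.356,0],30.4,0.01],[[-0.1386,0.3605,0],30.8,0.01],[[-0.1386,0.3605,0],30.8,0.01],[[-0.1386,0.3605,0],30.8,0.01]]'

```text
time_s: 36.2
position: [0.52, 0.2488, 0.2108]
tool_rot: [[-0.939, 0.345, -0.001], [0.345, 0.939, -0.001], [0.001, -0.001, -1.0]]
ft_force: [-0.4, -0.0, -2.6]
grip_width: 0.0231
gripper_force: 79.0
```

Request:
drive_tool --series '[[[0,0,0.02],0,0.01],[[0,0,0.045],0,0.01],[[0,0,0.06],0,0.01],[[0,0,0.067],0,0.01],[[0,0,0.07],0,0.01],[[0,0,0.07],0,0.01],[[0,0,0.07],0,0.01]]'

```text
time_s: 36.9
position: [0.5206, 0.2492, 0.1423]
tool_rot: [[-0.939, 0.345, 0.002], [0.345, 0.939, 0.0], [-0.001, 0.001, -1.0]]
ft_force: [-0.0, -1.2, -4.0]
grip_width: 0.023
gripper_force: 79.1
```

```bash
python3 - <<'E'
from h import *; from rig import env, viewer
d=viewer.get_image("top"); np.savez("top6.npz",**d)
s=env.observe(); print(st(s), go(s,519.5,249.7,120.8,-20.2)); z=s["position"][2]*1000-22.8+10
for o in marks(d,189,237,z,12): print(*o)
E
```

```text
{'time_s': 36.95, 'position': [0.521, 0.249, 0.142], 'ft_force': [0.734, -0.111, -3.596], 'grip_width': 0.023, 'gripper_force': 79.121, 'q': [13.845, 28.853, 78.093, -0.001, 72.968, -55.973]} ([0.0012, -0.0, 0.0214], np.float64(0.0))
[165.4, 214.0] [580.9, 302.7] 20
[173.8, 211.2] [588.5, 279.3] 3
[185.1, 224.0] [551.9, 246.7] 92
[201.2, 213.8] [579.9, 202.1] 75
[195.0, 224.2] [550.9, 219.1] 9
[204.9, 224.6] [549.4, 191.3] 11
[198.1, 227.0] [543.0, 210.1] 9
[204.2, 229.1] [537.0, 193.0] 7
[195.5, 235.9] [518.3, 217.1] 18
[201.5, 235.6] [518.8, 200.4] 4
[205.3, 241.6] [502.2, 189.5] 15
[192.2, 242.2] [500.9, 225.9] 17
[167.9, 245.4] [493.0, 293.2] 51
[214.0, 243.4] [496.9, 165.3] 2
[189.8, 246.2] [489.8, 232.5] 6
[195.9, 250.9] [476.8, 215.4] 13
[171.3, 259.2] [454.7, 282.9] 26
```

Request:
drive_tool --series '[[[0.0004,0,0.007],0,0.01],[[0.0004,0,0.013],0,0.01],[[0.0004,0,0.017],0,0.01],[[0.0004,0,0.019],0,0.01],[[0.0004,0,0.02],0,0.01],[[0.0004,0,0.02],0,0.01],[[0.0004,0,0.02],0,0.01],[[0.0004,0,0.02],0,0.01]]'

```text
time_s: 37.75
position: [0.5199, 0.2495, 0.1216]
tool_rot: [[-0.939, 0.345, 0.0], [0.345, 0.939, 0.0], [-0.0, 0.0, -1.0]]
ft_force: [0.0, -0.4, -4.4]
grip_width: 0.0233
gripper_force: 79.1
```

```bash
python3 - <<'E'
from h import *; from rig import env, viewer
d=viewer.get_image("top"); e=viewer.get_image("side")
s=env.observe(); print(st(s), go(s,519.5,249.7,120.8,-20.2))
t=cv2.resize(d["img"][208:268,170:210,::-1],(400,600),interpolation=cv2.INTER_CUBIC)
u=cv2.resize(e["img"][160:220,200:240,::-1],(400,600),interpolation=cv2.INTER_CUBIC)
def draw(im,f,c,a,w,h,z,col,o):
    th=np.radians(a); R=np.array([[np.cos(th),-np.sin(th)],[np.sin(th),np.cos(th)]])
    q=np.array([[1,1],[1,-1],[-1,-1],[-1,1]])*[w/2,h/2]@R.T+c
    p=cv2.projectPoints(np.c_[q,np.full(4,z)]/1000,f["rvec"],f["tvec"],f["camera_matrix"],None)[0].reshape(-1,2)
    cv2.polylines(im,[np.int32((p-o+.5)*10)],True,col,1)
draw(t,d,[519.8,251.75],-20.2,100,60,108,(0,0,255),[170,208])
cv2.imwrite("pics/fin.png",np.hstack([t,u]))
E
```

```text
{'time_s': 37.85, 'position': [0.52, 0.249, 0.122], 'ft_force': [0.114, -0.01, -2.809], 'grip_width': 0.024, 'gripper_force': 79.121, 'q': [13.874, 30.094, 79.705, -0.001, 70.186, -55.948]} ([0.0005, 0.0001, 0.0008], np.float64(0.0))
```

View pics/fin.png

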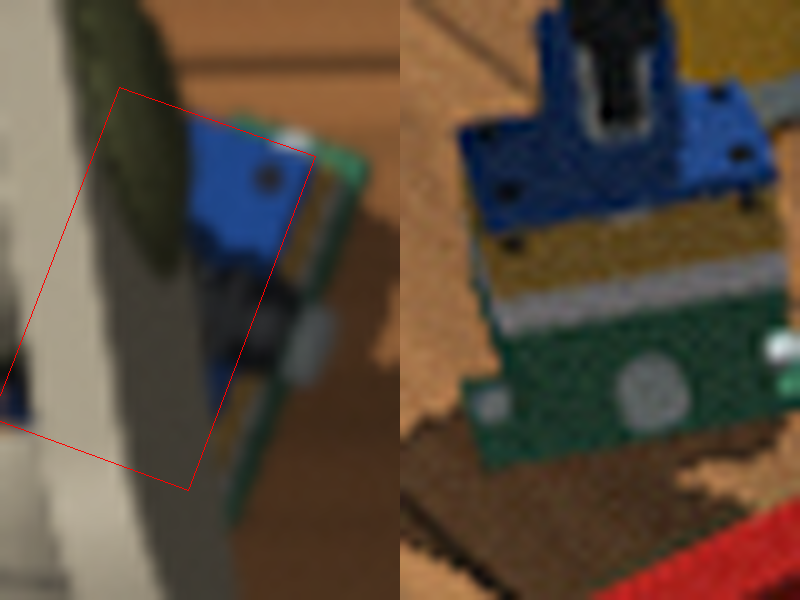

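The picture shows the cover's visible corner in the top view (left) following the projected outline centred on the pile: right edge at (313,158), top edge at (190,112). The side view (right) shows it level and parallel above the pile, with brass, aluminium and housing stacked square below. The gap reads about 10.8 mm, so I'll trim it slightly and settle.

Request:
drive_tool --series '[[[0.0003,0,0.0006],0,0.01],[[0.0003,0,0.0006],0,0.01],[[0.0003,0,0.0006],0,0.01],[[0.0003,0,0.0006],0,0.01],[[0.0003,0,0.0006],0,0.01]]'

```text
time_s: 38.35
position: [0.5196, 0.2495, 0.1208]
tool_rot: [[-0.939, 0.345, 0.0], [0.345, 0.939, 0.0], [-0.0, 0.0, -1.0]]
ft_force: [0.1, 0.8, -3.7]
grip_width: 0.0231
gripper_force: 79.1
```

```bash
python3 - <<'E'
from h import *; from rig import env, viewer
e=viewer.get_image("side")
s=env.observe(); print(st(s), go(s,519.5,249.7,120.8,-20.2)); print(env.close_job())
E
```

```text
{'time_s': 38.4, 'position': [0.52, 0.25, 0.121], 'ft_force': [-0.166, 0.514, -3.385], 'grip_width': 0.023, 'gripper_force': 79.121, 'q': [13.889, 30.124, 79.791, -0.002, 70.085, -55.931]} ([0.0002, 0.0001, 0.0], np.float64(0.0))
the job is handed in; nothing more can be done
None
```

I handed the job in at 38.4 s: the aluminium then the brass plate are on the housing, both measuring within about 1 mm of its centre after I regripped and shifted each once, and the blue cover is held level and lined up about 10 mm above them.

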